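Make up the marking-out kit and the bolting-up kit

ROBOT

A 7-joint arm with a two-finger parallel gripper is mounted at the origin on a cart in front of the work surface, level with it; the furniture and walls round the work are solid. World frame = base frame: x ahead of the robot, y to its left, z up, the work surface at z = 0. Lengths are in m, angles in rad, forces in N, time in s.
With the tool pointing down it reaches from about 0.425 to 0.825 m from the base axis. Payload 3.6 kg.
Tool frame: the origin (TCP) lies at the very end of the fingers, on their centre line; the grasp point (between the pads) lies 19 mm behind it; z points along the fingers, y is the line along which they close (so a half turn about z gives the same grasp; the last joint's range is limited). The gripper opens to 93 mm and grips with 3 to 60 N. Pads are 15 mm wide; open, the fingers measure 128 mm over their backs; the gripper's body (75 mm by 188 mm) begins 65 mm behind the grasp point.
Start: joints at [1.167, 0.615, -0.013, 1.423, 0.008, 1.103, -0.04], TCP at [0.24, -0.604, 0.219] pointing down, gripper open.
Joint ranges: [-3.12, 3.12], [-0.3, 2.06], [-1.34, 1.32], [0.26, 2.42], [-1.36, 4.5], [0.01, 1.98], [-2.84, 2.84]. Speed limits (rad/s): [2.79, 2.79, 3.14, 3.14, 3.14, 3.14, 3.14].

INTERFACE

Orientations are given as a unit quaternion [x, y, z, w].
In Python, from station import bot, imaging gives the robot as it stands.
- The arm moves only by the tool arm_command, never from a script. Its argument "plan" is one flat list of numbers, 7 for each row, row after row: the shift along the world's x, y, z in m, then the turn, a rotation vector about the world's x, y, z in rad, then the finger opening in m, from 0 to 0.093. In form: [x, y, z, ax, ay, az, hand, x, y, z, ax, ay, az, hand, ...]. A call has 1 to 12 rows; each row shifts and turns the commanded pose from where the row before left it; what a row does not reach is not made up. A row lasts 1/8 s, in which the tool goes at most 62.5 mm and 10.7 degrees, less where a joint would pass 70% of its speed; a pose out of reach is approached as far as the arm can. A call is refused whole if a number of a shift passes 0.0625 or a number of a turn 0.188, either way. A call with a gripper value outside its range is refused whole. The fingers move at their own pace and stop on an object; "newtons" is the grip in N (left out, the last holds). Time passes only in rows, so rows that do not move let the fingers close. It gives the time, the measured TCP pose, the force, the opening and the grip force at its end, in the units of the state.
- bot.get_state(): the state, without advancing time (a new reading comes with each control period).
- imaging.camera(name): name is "scene" or "side" or "wrist"; returns the picture (400x640x3 uint8, red, green, blue); there is no depth.
- imaging.get_calibration(name): a dict with "fx", "fy", "cx", "cy" (pixels), "origin" and "attitude" of the camera in the world. Camera axes: x right, y down, z forward; pixel columns grow to the right and rows downward; lengths in m; the calibration is good to about 2 mm. A picture is of the moment at which its call begins: read the wrist's pose just before it. get_calibration takes no time and is no camera call; for the wrist camera it gives the pose at the moment of the call.
- bot.hand_in(): hands the job in; it is judged then, once.
The state is a dict: "t": time; "qpos": joint angles; "joint_vel": joint speeds; "joint_torque": joint torques, N m; "tcp_pos": TCP position; "tool_rot": TCP orientation; "wrist_force": force on the tool from outside, world axes, zero at the start; "moment": the same for the moment, N m; "width": finger opening in m; "gripper_force": force on a finger pad.
Only numpy, scipy, OpenCV 4.12 (cv2) and the standard library are available. Lean on these libraries where they do the work, as an engineer would, in place of code of your own. Each camera call takes 0.05 s, during which the arm holds its last target. There are 200 camera calls.

TASK

Make up the two kits: the marker pen, the roll of black tape and the battery go into the marking-out tray (the one with three empty cut-outs), the shorter of the two spanners and the tin into the bolting-up tray (the one with the row of sockets). Each thing goes into the cut-out made for it, right down on the cut-out's floor, tape flat and tin upright; leave the long spanner, the masking tape and the screwdriver where they are.

Things in the scene. Friction and masses are not known exactly. Their poses are not given: they have to be found in the camera images.
- tray_marking: Fixed kit tray, a dark foam slab 146 x 204 x 16 mm on a lighter base; origin at the centre of its underside, x across, y along its length. Cut-outs 10 mm deep, floor 6 mm above the table, wider finger troughs of the same depth. Centres (x, y) mm: marker (-32, 8), 32 x 154, trough 64 x 48; black tape (36, -40), round, 68 across, trough 36 x 106 (along y); battery (33, 62), 30 x 62, trough 68 x 34 (along x).
- tray_bolting: Fixed kit tray, a dark foam slab 146 x 204 x 16 mm on a lighter base; origin at the centre of its underside, x across, y along its length. Cut-outs 10 mm deep, floor 6 mm above the table, wider finger troughs of the same depth. Centres (x, y) mm: spanner (-33, 0), 42 x 191, trough 68 x 52; tin (34, 62), round, 70 across, no trough. Four steel sockets fixed at x 42, y -84 to -10, tops 31 mm above the table.
- marker: Marker pen, black and white, 17 x 138 x 18 mm, lying along its y axis; origin at the centre of its underside. 20 g. Either end may point either way in its cut-out.
- tape_black: Small roll of black tape lying flat, 53 x 51 x 19 mm; origin at the centre of its underside, z up. Solid to the gripper: grip it across the outside. 50 g.
- battery_mid (a point): Centre of the AA battery, 16 mm in diameter, 50 mm long, lying along its y axis, centre 8 mm above what it lies on; it can roll a little, so its other axes may point anywhere. 23 g. Grip it low, through its middle. Either way round in its cut-out.
- spanner_short: The shorter combination spanner, plain steel, 29 x 179 x 10 mm, lying along its y axis, shank 15 mm wide and 8 mm high; origin at the centre of its underside (shank centre 1.5 mm to -x). 180 g. Either end may point either way.
- screw_tin: Upright round tin, 58 mm in diameter, 72 mm tall; origin at the centre of its underside, z up. 180 g.
- spanner_long: Bystander: the longer spanner, same look, 36 x 218 x 10 mm, lying at the back along its y axis; origin at the centre of its underside. Not to be moved.
- tape_masking: Bystander: big pale roll of masking tape, 100 x 98 x 25 mm, lying flat; origin at the centre of its underside. Not to be moved.
- screwdriver: Bystander: screwdriver, 30 x 220 x 30 mm, lying along its y axis by the front edge of the table; origin at the centre of its underside. Not to be moved.

How it is judged:
By the outcome, as a careful person would: the job done as asked, in the order asked, and still so for the second after the job is handed in, with the robot touching nothing.
It also fails if it takes over 134 s, if anything falls off the work surface, if the arm or the gripper's body presses on something with over 40 N, if the wrist force passes 120 N, or if a joint passes its speed limit or range.

## Working session

There is one attempt and no reset: what is moved stays moved. The work goes in short steps, Python scripts to look and compute and a tool call to move; the robot and the scene stay as the last step left them, time stands still between calls to the robot, and variables do not carry over. Pictures are saved under pics/ and viewed, at most 14 in all, crops included, and the job is handed in when it is done.

Besides the shell and the picture viewer there is one more tool, called after ">>>" in YAML: its name, and indented under it one key for each argument. arm_command: Moves the arm, as the interface text tells. Its arguments: {"type":"object","properties":{"plan":{"type":"array","items":{"type":"number"}},"newtons":{"type":"number"}},"required":["plan"]}

```bash
ls; mkdir -p pics; python3 - <<'E'
from station import bot, imaging
import cv2
s=bot.get_state(); print({k:s[k] for k in ('t','tcp_pos','tool_rot','width')})
for n in ('scene','side'):
    print(n,imaging.get_calibration(n))
    cv2.imwrite(f'pics/{n}0.png',cv2.resize(imaging.camera(n)[:,:,::-1],(800,500),interpolation=cv2.INTER_CUBIC))
E
```

```text
pics
{'t': 0.0, 'tcp_pos': array([ 0.23948565, -0.60343688,  0.21748902]), 'tool_rot': array([ 9.82202635e-01,  1.87820103e-01, -2.60301432e-04, -1.23482329e-03]), 'width': 0.09290622808694078}
scene {'fx': 491.60468364568504, 'fy': 491.60468364568504, 'cx': 322.84792316538636, 'cy': 208.1486346520339, 'origin': array([-0.34627183,  0.48584931,  0.91575093]), 'attitude': array([-0.4672216 ,  0.77954958, -0.35442901,  0.21996932])}
side {'fx': 378.8359872520966, 'fy': 378.8359872520966, 'cx': 321.6231411045721, 'cy': 191.86460837134413, 'origin': array([0.21342014, 0.8218229 , 0.47667963]), 'attitude': array([-0.18175407,  0.83258137, -0.51170111,  0.10925058])}
```

View pics/scene0.png

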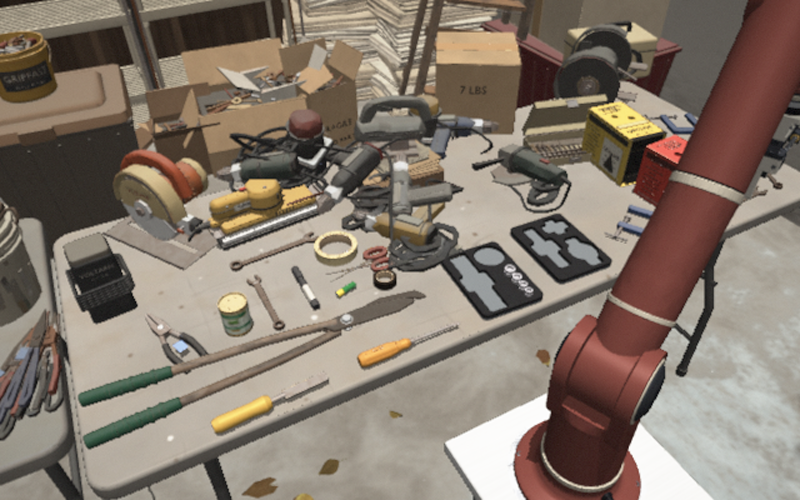

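View pics/side0.png

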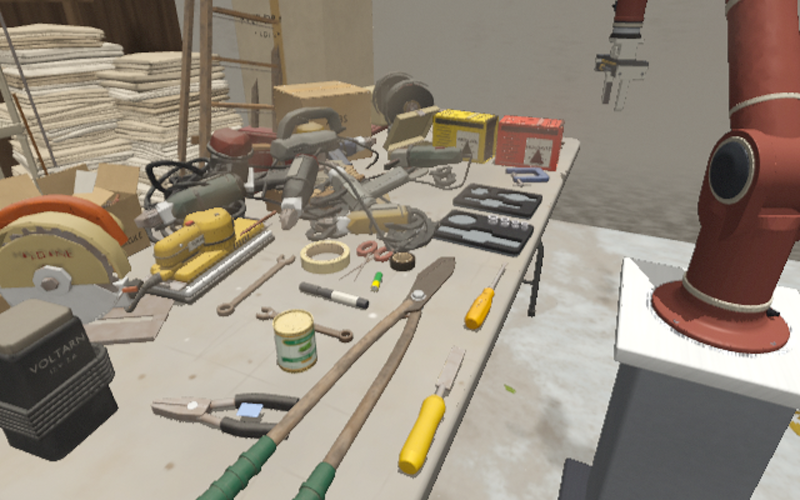

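The scene view (800 px scale) shows the tin (235,313), short spanner (265,303), marker (305,287), battery (346,289), black tape (384,280), bolting tray with sockets (492,280) and marking tray (560,247). The side view agrees.

```bash
cat > h.py <<'E'
from station import bot, imaging
import numpy as np, cv2
from scipy.spatial.transform import Rotation as R
def ray(cal,uv):
    uv=np.atleast_2d(np.asarray(uv,float))
    d=np.c_[(uv[:,0]-cal['cx'])/cal['fx'],(uv[:,1]-cal['cy'])/cal['fy'],np.ones(len(uv))]
    return cal['origin'],R.from_quat(cal['attitude']).apply(d)
def plane(cal,uv,z):
    o,d=ray(cal,uv); return o+d*((z-o[2])/d[:,2])[:,None]
def proj(cal,p):
    q=R.from_quat(cal['attitude']).inv().apply(np.atleast_2d(p)-cal['origin'])
    return np.c_[q[:,0]/q[:,2]*cal['fx']+cal['cx'],q[:,1]/q[:,2]*cal['fy']+cal['cy']]
E
python3 - <<'E'
from h import *
np.set_printoptions(precision=3,suppress=True)
c=imaging.get_calibration('scene');d=imaging.get_calibration('side')
def P(n,pts,z,cal=c): print(n,plane(cal,np.array(pts)/1.25,z)[:,:2].tolist() if 0 else plane(cal,np.array(pts)/1.25,z)[:,:2].round(3).tolist())
P('bolt',[(443,253),(497,241),(543,290),(487,319)],.016)
P('mark',[(511,231),(560,213),(611,262),(555,282)],.016)
P('marker',[(295,268),(315,306)],.009); P('marker side',[(300,286),(368,302)],.009,d)
P('tape',[(384,279)],.010); P('tape side',[(402,261)],.010,d)
P('batt',[(338,295),(355,284)],.008); P('batt side',[(380,272),(374,290)],.008,d)
P('span',[(251,280),(280,325)],.005); P('span side',[(258,312),(350,335)],.005,d)
P('tin top',[(232,300)],.072); P('tin base',[(238,333)],0); P('tin top side',[(294,320)],.072,d)
P('masking',[(335,246)],.02); P('long',[(234,266),(310,236)],.005)
w=imaging.get_calibration('wrist'); print(w); s=bot.get_state()
r=R.from_quat(s['tool_rot']);print(r.as_matrix(), r.inv().apply(w['origin']-s['tcp_pos']),(r.inv()*R.from_quat(w['attitude'])).as_matrix())
E
```

```text
bolt [[0.563, -0.084], [0.541, -0.216], [0.357, -0.207], [0.343, -0.056]]
mark [[0.556, -0.266], [0.557, -0.413], [0.358, -0.395], [0.365, -0.245]]
marker [[0.684, 0.229], [0.55, 0.234]]
marker side [[0.686, 0.231], [0.549, 0.224]]
tape [[0.555, 0.071]]
tape side [[0.554, 0.069]]
batt [[0.559, 0.178], [0.573, 0.132]]
batt side [[0.576, 0.123], [0.557, 0.184]]
span [[0.697, 0.327], [0.537, 0.316]]
span side [[0.706, 0.323], [0.534, 0.311]]
tin top [[0.582, 0.389]]
tin base [[0.561, 0.397]]
tin top side [[0.577, 0.388]]
masking [[0.7, 0.124]]
long [[0.761, 0.347], [0.781, 0.156]]
{'fx': 323.44065887704744, 'fy': 323.44065887704744, 'cx': 325.59687161742437, 'cy': 199.18085783319066, 'origin': array([ 0.31 , -0.577,  0.383]), 'attitude': array([ 0.82 , -0.556, -0.077,  0.113])}
[[ 0.929  0.369 -0.001]
 [ 0.369 -0.929  0.002]
 [-0.    -0.002 -1.   ]] [ 0.075  0.001 -0.165] [[ 0.    -0.963 -0.271]
 [ 1.     0.     0.001]
 [-0.001 -0.271  0.963]]
```

>>> arm_command:
  plan: [0.0235,0.0415,0,0,0,-0.042,0.093,0.0235,0.0415,0,0,0,-0.042,0.093,0.0235,0.0415,0,0,0,-0.042,0.093,0.0235,0.0415,0,0,0,-0.042,0.093,0.0235,0.0415,0,0,0,-0.042,0.093,0.0235,0.0415,0,0,0,-0.042,0.093,0.0235,0.0415,0,0,0,-0.042,0.093,0.0235,0.0415,0,0,0,-0.042,0.093,0.0235,0.0415,0,0,0,-0.042,0.093,0,0,0,0,0,0,0.093,0,0,0,0,0,0,0.093]

```text
t: 1.48
tcp_pos: [0.4507, -0.2311, 0.2184]
tool_rot: [1.0, -0.0, -0.001, 0.0]
wrist_force: [-0.4, -0.2, 1.1]
width: 0.0928
gripper_force: 0.0
```

```bash
python3 - <<'E'
from h import *
import pickle
c=imaging.get_calibration('wrist'); im=imaging.camera('wrist'); pickle.dump((c,im),open('w1.pkl','wb'))
cv2.imwrite('pics/w1.png',cv2.resize(im[:,:,::-1],(800,500),interpolation=cv2.INTER_CUBIC))
s=bot.get_state();print(s['t'],s['tcp_pos'],R.from_quat(s['tool_rot']).as_matrix().round(3),s['qpos'].round(2))
E
```

```text
1.525 [ 0.45039756 -0.23185358  0.218425  ] [[ 1.    -0.002 -0.001]
 [-0.002 -1.    -0.001]
 [-0.001  0.001 -1.   ]] [ 0.41  0.39  0.03  1.83 -0.01  0.92 -1.13]
```

View pics/w1.png

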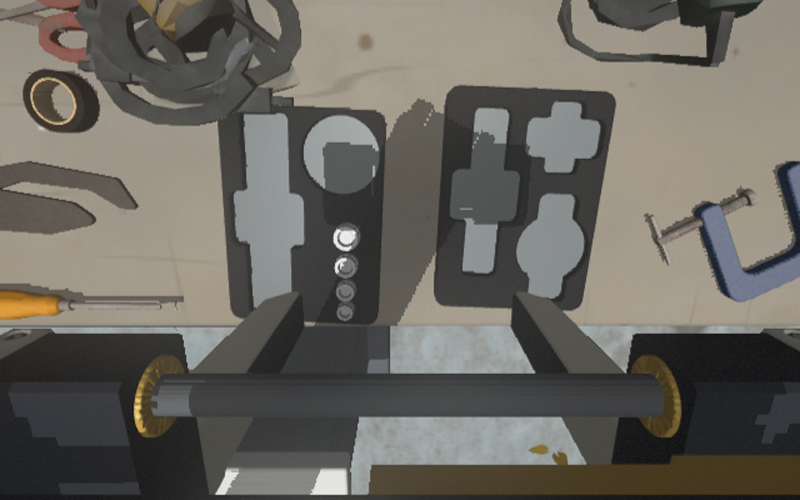

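The wrist view shows both trays clearly. The bolting tray corners are about (220,110), (386,112), (378,325), (232,318), with the tin hole at (341,154). The marking tray corners are about (447,86), (615,94), (582,310), (435,305). A cable and tool sit beside the far-left corner of the bolting tray.

```bash
python3 - <<'E'
from h import *
import pickle
np.set_printoptions(precision=4,suppress=True)
c,im=pickle.load(open('w1.pkl','rb'))
def W(p,z): return plane(c,np.array(p)/1.25,z)[:,:2]
# tray frame cut-out centres / rims (z=.016), tray y -> +X, tray x -> -Y
def fit(L,Wd):
    L=np.array(L);lc=L.mean(0);wc=Wd.mean(0)
    a=np.arctan2(*np.sum([[l[0]*w[1]-l[1]*w[0],l@w] for l,w in zip(L-lc,Wd-wc)],axis=0))
    M=np.array([[np.cos(a),-np.sin(a)],[np.sin(a),np.cos(a)]]); t=wc-M@lc
    print('yaw',np.degrees(a),'origin',t,'resid mm',((Wd-(L@M.T+t))*1e3).round(1).tolist()); return M,t
h=np.array([.073,.102])
g=cv2.cvtColor(im,cv2.COLOR_RGB2GRAY); hsv=cv2.cvtColor(im,cv2.COLOR_RGB2HSV)
m=(g<85).astype(np.uint8)*255
roi=np.zeros_like(m); roi[55:262,340:505]=255
m=cv2.morphologyEx(m&roi,cv2.MORPH_OPEN,np.ones((3,3)))
cn=max(cv2.findContours(m,0,2)[0],key=cv2.contourArea)
q=cv2.approxPolyDP(cv2.convexHull(cn),12,True)[:,0]*1.25; print('mark poly',q.tolist())
for n,cor in (('mark',[(447,86),(615,94),(582,310),(435,305)]),('bolt',[(220,108),(386,110),(378,325),(232,318)])):
    Wd=W(cor,.016); print(n,'sides',[np.linalg.norm(Wd[i]-Wd[(i+1)%4]).round(4) for i in range(4)])
    M,t=fit([(-.073,.102),(.073,.102),(.073,-.102),(-.073,-.102)],Wd)
    for nm,l in ((('marker',(-.032,.008)),('tape',(.036,-.040)),('batt',(.033,.062))) if n=='mark' else (('span',(-.033,0)),('tin',(.034,.062)))):
        p=M@np.array(l)+t; print(nm,p,'floor px800',proj(c,[*p,.006])*1.25)
print('tape black',W([(61,100)],.012),'tin hole',W([(341,154)],.014))
E
```

```text
mark poly [[455.0, 86.25], [613.75, 98.75], [581.25, 300.0], [537.5, 326.25], [435.0, 296.25]]
mark sides [np.float64(0.1436), np.float64(0.2001), np.float64(0.1454), np.float64(0.2011)]
yaw -91.82575550031302 origin [ 0.4632 -0.3355] resid mm [[-0.9, -0.7], [-2.6, 1.7], [1.3, -0.2], [2.1, -0.8]]
marker [ 0.4722 -0.3037] floor px800 [[483.0783 195.3671]]
tape [ 0.422  -0.3702] floor px800 [[548.9281 246.9899]]
batt [ 0.5241 -0.3704] floor px800 [[560.0254 137.8579]]
bolt sides [np.float64(0.1427), np.float64(0.2035), np.float64(0.1449), np.float64(0.1976)]
yaw -92.86507116883116 origin [ 0.448  -0.1372] resid mm [[-4.6, -2.4], [1.1, 0.7], [1.6, 1.4], [2.0, 0.3]]
span [ 0.4496 -0.1042] floor px800 [[271.9735 219.0553]]
tin [ 0.5082 -0.1742] floor px800 [[342.999  155.9004]]
tape black [[0.5556 0.0666]] tin hole [[ 0.5103 -0.1737]]
```

>>> arm_command:
  plan: [0.016,0.05,0.004,0,0,0,0.093,0.016,0.05,0.004,0,0,0,0.093,0.016,0.05,0.004,0,0,0,0.093,0.016,0.05,0.004,0,0,0,0.093,0.016,0.05,0.004,0,0,0,0.093,0.016,0.05,0.004,0,0,0,0.093,0.016,0.05,0.004,0,0,0,0.093,0.016,0.05,0.004,0,0,0,0.093,0.016,0.05,0,0,0,0,0.093,0,0,0,0,0,0,0.093,0,0,0,0,0,0,0.093]

```text
t: 2.9
tcp_pos: [0.5957, 0.2167, 0.2501]
tool_rot: [1.0, -0.002, -0.0, 0.001]
wrist_force: [-0.4, -0.8, 0.4]
width: 0.093
gripper_force: 0.0
```

```bash
python3 - <<'E'
from h import *
import pickle
c=imaging.get_calibration('wrist'); im=imaging.camera('wrist'); pickle.dump((c,im),open('w2.pkl','wb'))
cv2.imwrite('pics/w2.png',cv2.resize(im[:,:,::-1],(800,500),interpolation=cv2.INTER_CUBIC))
s=bot.get_state();print(s['t'],s['tcp_pos'],R.from_quat(s['tool_rot']).as_matrix().round(3),s['qpos'].round(2))
E
```

```text
2.95 [0.59582648 0.21607439 0.25039834] [[ 1.    -0.004 -0.   ]
 [-0.004 -1.    -0.002]
 [-0.     0.002 -1.   ]] [-0.36  0.56 -0.04  1.43  0.03  1.15 -1.98]
```

View pics/w2.png

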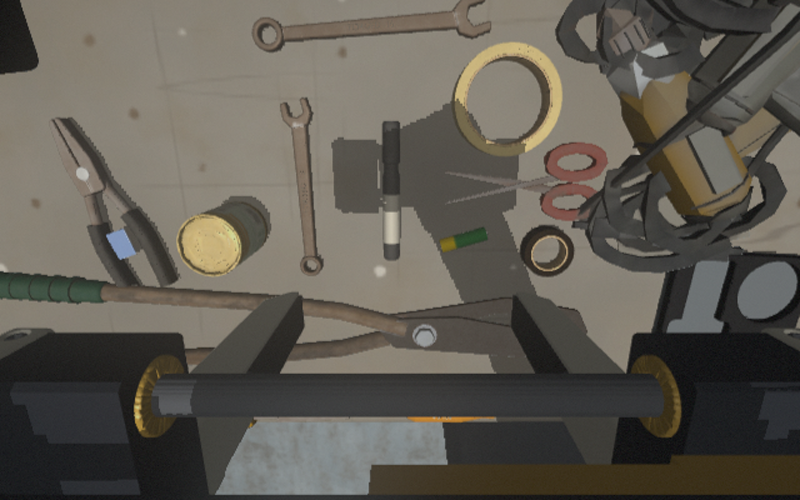

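The wrist view shows the marker (391,121)–(391,260), battery (440,244)–(487,234), black tape (547,250), short spanner (297,98)–(312,275) and tin top (211,243). The scissors are at (575,180) and the cutter blade is below the tape at y≈310.

```bash
python3 - <<'E'
from h import *
import pickle
np.set_printoptions(precision=4,suppress=True)
c,im=pickle.load(open('w2.pkl','rb'))
def W(p,z): return plane(c,np.array(p)/1.25,z)[:,:2]
def line(n,p,z):
    w=W(p,z); d=w[0]-w[1]; print(n,w.tolist(),'mid',w.mean(0),'len',np.linalg.norm(d).round(4),'dir deg',np.degrees(np.arctan2(d[1],d[0])).round(1))
line('marker',[(391,121),(391,260)],.009)
line('batt',[(487,234),(440,244)],.008)
line('span',[(297,98),(312,275)],.005)
print('shank mid',W([(304.5,190)],.008))
hsv=cv2.cvtColor(im,cv2.COLOR_RGB2HSV); g=hsv[:,:,2]
# battery mask: saturated
m=cv2.inRange(hsv,(18,120,40),(90,255,255)); m[:, :345]=0; m[:,395:]=0; m[:180]=0; m[205:]=0
ys,xs=np.nonzero(m); r=cv2.minAreaRect(np.c_[xs,ys].astype(np.float32)); print('batt rect',r); print(W([np.array(r[0])*1.25],.010))
print('tape',W([(547,250)],.019),W([(547,252)],.010),'widths',W([(522,251),(574,251)],.01))
print('tin',W([(211,243)],.072), W([(178,243),(243,243)],.072))
print('scissors low',W([(568,219),(545,200)],0.005),'blade',W([(515,300),(580,312)],.01))
E
```

```text
marker [[0.6846507489034082, 0.22982294602320744], [0.5451126715123945, 0.23172066988351897]] mid [0.6149 0.2308] len 0.1396 dir deg -0.8
batt [[0.5726520673753811, 0.13185025415682533], [0.562092944562308, 0.1803870619496447]] mid [0.5674 0.1561] len 0.0497 dir deg -77.7
span [[0.7059464682099226, 0.31930572657114065], [0.5273262242510185, 0.31690462336345204]] mid [0.6166 0.3181] len 0.1786 dir deg 0.8
shank mid [[0.6188 0.3177]]
batt rect ((358.2452392578125, 194.85848999023438), (10.302042007446289, 12.087727546691895), 74.05460357666016)
[[0.5631 0.1725]]
tape [[0.5583 0.072 ]] [[0.5536 0.0685]] widths [[0.5548 0.0948]
 [0.5545 0.0404]]
tin [[0.581 0.387]] [[0.5811 0.4159]
 [0.5809 0.3589]]
scissors low [[0.5876 0.0482]
 [0.6074 0.0738]] blade [[0.4996 0.0982]
 [0.4852 0.0263]]
```

>>> arm_command:
  plan: [0.0095,0.0075,-0.045,0,0,0,0.05,0.0095,0.0075,-0.045,0,0,0,0.05,0,0,-0.06,0,0,0,0.05,0,0,-0.05,0,0,0,0.05,0,0,-0.03,0,0,0,0.05,0,0,-0.015,0,0,0,0.05,0,0,0,0,0,0,0.05,0,0,0,0,0,0,0.0,0,0,0,0,0,0,0.0,0,0,0,0,0,0,0.0,0,0,0,0,0,0,0.0]
  newtons: 15

```text
t: 4.32
tcp_pos: [0.6146, 0.2345, 0.0063]
tool_rot: [1.0, -0.0, 0.0, -0.0]
wrist_force: [0.3, -0.7, 2.8]
width: 0.0167
gripper_force: 15.0
```

>>> arm_command:
  plan: [0,0,0.05,0,0,0,0.0,0,0,0.06,0,0,0,0.0,0,0,0.06,0,0,0,0.0,-0.0145,-0.054,0,0,0,0,0.0,-0.0145,-0.054,0,0,0,0,0.0,-0.0145,-0.054,0,0,0,0,0.0,-0.0145,-0.054,0,0,0,0,0.0,-0.0145,-0.054,0,0,0,0,0.0,-0.0145,-0.054,0,0,0,0,0.0,-0.0145,-0.054,0,0,0,0,0.0,-0.0145,-0.054,0,0,0,0,0.0,-0.0145,-0.054,0,0,0,-0.018,0.0]

```text
t: 5.82
tcp_pos: [0.4833, -0.2532, 0.1759]
tool_rot: [1.0, -0.009, 0.0, 0.0]
wrist_force: [1.2, -0.5, -0.5]
width: 0.0174
gripper_force: 15.0
```

>>> arm_command:
  plan: [-0.012,-0.052,0,0,0,-0.014,0.0,0,0,0,0,0,0,0.0,0,0,0,0,0,0,0.0]

```text
t: 6.2
tcp_pos: [0.472, -0.3026, 0.1755]
tool_rot: [1.0, -0.016, 0.0, -0.001]
wrist_force: [0.9, 0.1, 0.2]
width: 0.0173
gripper_force: 15.0
```

>>> arm_command:
  plan: [0,-0.001,-0.06,0,0,0,0.0,0,0,-0.06,0,0,0,0.0,0,0,-0.025,0,0,0,0.0,0,0,-0.012,0,0,0,0.0,0,0,-0.006,0,0,0,0.0,0,0,0,0,0,0,0.0,0,0,0,0,0,0,0.0]

```text
t: 7.08
tcp_pos: [0.4726, -0.305, 0.0138]
tool_rot: [1.0, -0.016, 0.001, 0.001]
wrist_force: [-0.6, 0.5, -0.6]
width: 0.0175
gripper_force: 15.0
```

>>> arm_command:
  plan: [0,0,-0.001,0,0,0,0.0,0,0,0,0,0,0,0.024,0,0,0,0,0,0,0.024,0,0,0,0,0,0,0.024,0,0,0.03,0,0,0,0.024,0,0,0.06,0,0,0,0.024,0,0,0.06,0,0,0,0.07,0,0,0.01,0,0,0,0.07]

```text
t: 8.07
tcp_pos: [0.4742, -0.3061, 0.1762]
tool_rot: [1.0, -0.016, 0.004, 0.002]
wrist_force: [0.2, -0.1, -0.1]
width: 0.0394
gripper_force: 0.0
```

```bash
python3 - <<'E'
from h import *
import pickle
c=imaging.get_calibration('wrist'); im=imaging.camera('wrist'); pickle.dump((c,im),open('w3.pkl','wb'))
cv2.imwrite('pics/w3.png',im[:330,150:550,::-1])
s=bot.get_state();print(s['t'],s['tcp_pos'],s['qpos'].round(2))
E
```

```text
8.125 [ 0.47331078 -0.30562409  0.17512872] [ 0.55  0.52 -0.03  1.74  0.02  0.87 -1.09]
```

View pics/w3.png

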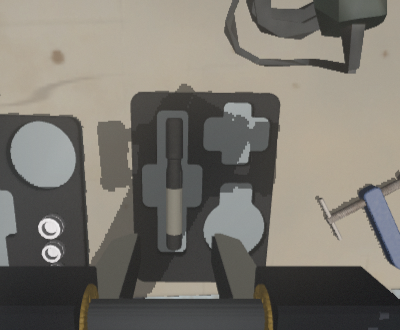

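The marker lies in its slot, crop x≈175 and y 118–250, inside the slot's 111–253. Next is the tape.

>>> arm_command:
  plan: [0.0102,0.0468,0,0,0,-0.094,0.075,0.0102,0.0468,0,0,0,-0.094,0.075,0.0102,0.0468,0,0,0,-0.094,0.075,0.0102,0.0468,0,0,0,-0.094,0.075,0.0102,0.0468,0,0,0,-0.094,0.075,0.0102,0.0468,0,0,0,-0.094,0.075,0.0102,0.0468,0,0,0,-0.094,0.075,0.0102,0.0468,0,0,0,-0.094,0.075,0,0,0,0,0,0,0.075,0,0,0,0,0,0,0.075]

```text
t: 9.38
tcp_pos: [0.5522, 0.0689, 0.1701]
tool_rot: [0.924, -0.382, -0.001, 0.001]
wrist_force: [0.0, -0.5, -0.1]
width: 0.0749
gripper_force: 0.0
```

```bash
python3 - <<'E'
from h import *
import pickle
c=imaging.get_calibration('wrist'); im=imaging.camera('wrist'); pickle.dump((c,im),open('w4.pkl','wb'))
s=bot.get_state();p=s['tcp_pos'];print(s['t'],p,R.from_quat(s['tool_rot']).as_matrix().round(3),s['qpos'].round(2))
# mark finger footprints at open .065 for a check
r=R.from_quat(s['tool_rot']); T=np.array([.555,.069,0.008])
a=im[:,:,::-1].copy()
for sg in (1,-1):
    q=[T+r.apply([x,sg*y,0]) for x,y in ((-.01,.0375),(.01,.0375),(.01,.055),(-.01,.055))]
    cv2.polylines(a,[proj(c,q).astype(np.int32)],True,(0,0,255),1)
cv2.circle(a,tuple(proj(c,T)[0].astype(int)),2,(0,255,0),-1)
cv2.imwrite('pics/w4.png',a[:330])
E
```

```text
9.425 [0.55245639 0.06793594 0.17045317] [[ 0.707 -0.708 -0.003]
 [-0.708 -0.707 -0.002]
 [-0.001  0.003 -1.   ]] [-0.27  0.53  0.17  1.76 -0.11  0.86 -2.41]
```

View pics/w4.png

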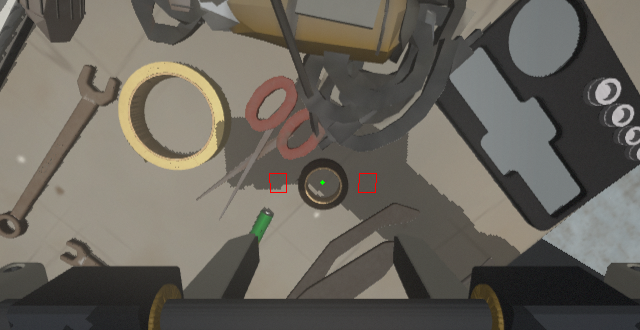

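The tape sits under the green dot (322,182), and the red finger footprints are clear of the scissors and cutter. Descending to grip.

>>> arm_command:
  plan: [0.0025,0.001,-0.05,0,0,0,0.075,0,0,-0.055,0,0,0,0.075,0,0,-0.03,0,0,0,0.075,0,0,-0.018,0,0,0,0.075,0,0,-0.011,0,0,0,0.075,0,0,0,0,0,0,0.075,0,0,0,0,0,0,0.04,0,0,0,0,0,0,0.04,0,0,0,0,0,0,0.04,0,0,0,0,0,0,0.04]
  newtons: 15

```text
t: 10.68
tcp_pos: [0.5561, 0.0708, 0.0083]
tool_rot: [0.924, -0.382, 0.0, -0.0]
wrist_force: [-1.1, 0.2, 3.2]
width: 0.0501
gripper_force: 15.0
```

>>> arm_command:
  plan: [0,0,0.05,0,0,0,0.04,0,0,0.06,0,0,0,0.04,0,0,0.055,0,0,0,0.04,-0.0149,-0.049,0,0,0,-0.091,0.04,-0.0149,-0.049,0,0,0,-0.091,0.04,-0.0149,-0.049,0,0,0,-0.091,0.04,-0.0149,-0.049,0,0,0,-0.091,0.04,-0.0149,-0.049,0,0,0,-0.091,0.04,-0.0149,-0.049,0,0,0,-0.091,0.04,-0.0149,-0.049,0,0,0,-0.091,0.04,-0.0149,-0.049,0,0,0,-0.091,0.04,-0.0149,-0.049,0,0,0,-0.091,0.04]

```text
t: 12.18
tcp_pos: [0.4213, -0.3714, 0.1726]
tool_rot: [-0.695, 0.719, 0.0, 0.0]
wrist_force: [0.8, -0.1, -0.8]
width: 0.0503
gripper_force: 15.0
```

>>> arm_command:
  plan: [0,0,0,0,0,0,0.04,0,0,0,0,0,0,0.04]

```text
t: 12.42
tcp_pos: [0.422, -0.3692, 0.1722]
tool_rot: [-0.696, 0.718, 0.001, 0.001]
wrist_force: [0.3, 1.1, 1.0]
width: 0.0498
gripper_force: 15.0
```

>>> arm_command:
  plan: [0,-0.001,-0.06,0,0,0,0.04,0,0,-0.055,0,0,0,0.04,0,0,-0.025,0,0,0,0.04,0,0,-0.012,0,0,0,0.04,0,0,-0.006,0,0,0,0.04,0,0,0,0,0,0,0.04,0,0,0,0,0,0,0.04]

```text
t: 13.3
tcp_pos: [0.4224, -0.3717, 0.0157]
tool_rot: [-0.696, 0.718, -0.001, 0.0]
wrist_force: [0.1, 0.5, -1.1]
width: 0.05
gripper_force: 15.0
```

>>> arm_command:
  plan: [0,0,-0.0015,0,0,0,0.04,0,0,0,0,0,0,0.062,0,0,0,0,0,0,0.062,0,0,0,0,0,0,0.062,0,0,0.03,0,0,0,0.062,0,0,0.06,0,0,0,0.062,0,0,0.06,0,0,0,0.062,0,0,0,0,0,0.17,0.06,0,0,0,0,0,0.17,0.06,0,0,0,0,0,0.17,0.06,0,0,0,0,0,0.17,0.06,0,0,0,0,0,0.17,0.06]

```text
t: 14.8
tcp_pos: [0.4215, -0.3711, 0.163]
tool_rot: [0.931, -0.365, -0.0, -0.0]
wrist_force: [0.1, 0.1, -0.9]
width: 0.06
gripper_force: 0.0
```

>>> arm_command:
  plan: [0.0145,0.0527,0,0,0,0.17,0.05,0.0145,0.0527,0,0,0,0.17,0.05,0.0145,0.0527,0,0,0,0.17,0.05,0.0145,0.0527,0,0,0,0.17,0.05,0.0145,0.0527,0,0,0,0.17,0.05,0.0145,0.0527,0,0,0,0.17,0.05,0.0145,0.0527,0,0,0,0.17,0.05,0.0145,0.0527,0,0,0,0.17,0.05,0.0145,0.0527,0,0,0,0.17,0.05,0.0145,0.0527,0,0,0,0.17,0.05,0,0,0,0,0,0.17,0.05,0,0,0,0,0,0.17,0.05]

```text
t: 16.3
tcp_pos: [0.5665, 0.1566, 0.1627]
tool_rot: [0.798, 0.603, -0.0, -0.0]
wrist_force: [0.0, -0.7, -0.2]
width: 0.05
gripper_force: 0.0
```

>>> arm_command:
  plan: [0,0,0,0,0,0.17,0.05,0,0,0,0,0,0.17,0.05,0,0,0,0,0,0,0.05]

```text
t: 16.68
tcp_pos: [0.5666, 0.1553, 0.1627]
tool_rot: [0.688, 0.726, -0.0, -0.0]
wrist_force: [0.1, 0.3, -0.9]
width: 0.0503
gripper_force: 0.0
```

>>> arm_command:
  plan: [0.001,0.001,0,0,0,0.16,0.05,0,0,0,0,0,0,0.05]

```text
t: 16.92
tcp_pos: [0.5677, 0.1566, 0.1629]
tool_rot: [0.628, 0.778, -0.0, -0.0]
wrist_force: [0.2, 0.4, 0.3]
width: 0.0503
gripper_force: 0.0
```

```bash
python3 - <<'E'
from h import *
c=imaging.get_calibration('wrist'); im=imaging.camera('wrist')
s=bot.get_state();p=s['tcp_pos'];r=R.from_quat(s['tool_rot']);print(s['t'],p,r.as_matrix().round(3))
hsv=cv2.cvtColor(im,cv2.COLOR_RGB2HSV); m=cv2.inRange(hsv,(15,110,40),(90,255,255))
u0=proj(c,[.567,.156,.01])[0]; print(u0)
mm=np.zeros_like(m); cv2.circle(mm,tuple(u0.astype(int)),45,255,-1); m&=mm
ys,xs=np.nonzero(m); b=cv2.minAreaRect(np.c_[xs,ys].astype(np.float32)); bx=cv2.boxPoints(b)
w=plane(c,bx,.010)[:,:2]; print(b,w.mean(0),[np.linalg.norm(w[i]-w[i-1]) for i in range(4)])
a=im[:,:,::-1].copy(); cv2.polylines(a,[bx.astype(np.int32)],True,(0,0,255),1)
T=np.array([.567,.156,.004])
for sg in (1,-1):
    q=[T+r.apply([x,sg*y,0]) for x,y in ((-.0075,.025),(.0075,.025),(.0075,.0425),(-.0075,.0425))]
    cv2.polylines(a,[proj(c,q).astype(np.int32)],True,(255,0,0),1)
cv2.imwrite('pics/w5.png',a[60:300,150:500])
E
```

```text
16.975 [0.5677207  0.15662517 0.16299571] [[-0.21   0.978 -0.   ]
 [ 0.978  0.21  -0.   ]
 [ 0.    -0.    -1.   ]]
[324.38536504 184.46666477]
((323.0, 181.0), (42.0, 14.0), 90.0) [0.5649674  0.15882567] [np.float64(0.04328621793793035), np.float64(0.013846585580622003), np.float64(0.043286776103387145), np.float64(0.014357831766999342)]
```

View pics/w5.png

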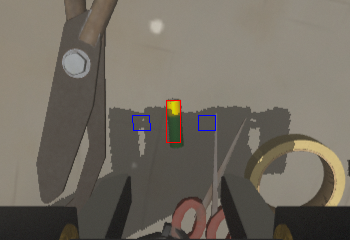

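The battery is at crop (174,122), centred between the finger marks. The right mark nearly reaches the scissor blade at x≈215, so I'll narrow the opening to 34 mm before descending.

>>> arm_command:
  plan: [0,0,-0.03,0,0,0,0.034,0,0,-0.04,0,0,0,0.034,0,0,-0.04,0,0,0,0.034,0,0,-0.025,0,0,0,0.034,0,0,-0.015,0,0,0,0.034,0,0,-0.01,0,0,0,0.034,0,0,0,0,0,0,0.034,0,0,0,0,0,0,0.0,0,0,0,0,0,0,0.0,0,0,0,0,0,0,0.0,0,0,0,0,0,0,0.0]
  newtons: 12

```text
t: 18.35
tcp_pos: [0.5683, 0.1569, 0.0039]
tool_rot: [0.627, 0.779, 0.0, 0.0]
wrist_force: [0.4, -0.1, 3.8]
width: 0.0166
gripper_force: 11.7
```

>>> arm_command:
  plan: [0,0,0.03,0,0,0,0.0,0,0,0.06,0,0,0,0.0,0,0,0.06,0,0,0,0.0,0,0,0.06,0,0,0,0.0,-0.004,-0.048,0,0,0,-0.165,0.0,-0.004,-0.048,0,0,0,-0.165,0.0,-0.004,-0.048,0,0,0,-0.165,0.0,-0.004,-0.048,0,0,0,-0.165,0.0,-0.004,-0.048,0,0,0,-0.165,0.0,-0.004,-0.048,0,0,0,-0.165,0.0,-0.004,-0.048,0,0,0,-0.165,0.0,-0.004,-0.048,0,0,0,-0.165,0.0]

```text
t: 19.85
tcp_pos: [0.5352, -0.2285, 0.213]
tool_rot: [0.973, 0.229, -0.0, -0.0]
wrist_force: [0.6, 0.3, -0.5]
width: 0.0165
gripper_force: 11.7
```

>>> arm_command:
  plan: [-0.004,-0.048,0,0,0,-0.165,0.0,-0.004,-0.048,0,0,0,-0.165,0.0,-0.004,-0.047,0,0,0,-0.165,0.0,0,0,0,0,0,0,0.0,0,0,0,0,0,0,0.0]

```text
t: 20.48
tcp_pos: [0.5239, -0.369, 0.2126]
tool_rot: [1.0, -0.013, -0.0, -0.001]
wrist_force: [0.1, 1.4, -1.0]
width: 0.0164
gripper_force: 11.7
```

```bash
python3 - <<'E'
from h import *
c=imaging.get_calibration('wrist'); im=imaging.camera('wrist')
s=bot.get_state();print(s['t'],s['tcp_pos'],R.from_quat(s['tool_rot']).as_euler('xyz',True).round(1),s['width'])
print(proj(c,[[.5241,-.3704,.006],[.422,-.3702,.012]]))
cv2.imwrite('pics/w6.png',im[60:360,150:550,::-1])
E
```

```text
20.525 [ 0.52434927 -0.36823578  0.21283346] [-179.9   -0.    -1.5] 0.01677867577855517
[[325.99332182 175.2600973 ]
 [327.97275397 257.23175054]]
```

View pics/w6.png

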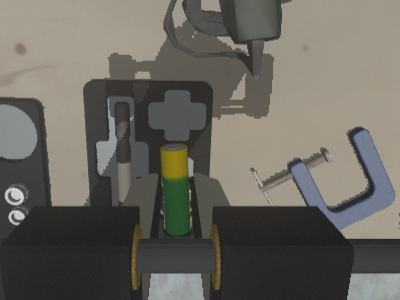

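The battery is held square above its cut-out, which shows at crop (176,115) as predicted.

>>> arm_command:
  plan: [0,-0.0015,-0.05,0,0,0,0.0,0,0,-0.06,0,0,0,0.0,0,0,-0.05,0,0,0,0.0,0,0,-0.025,0,0,0,0.0,0,0,-0.012,0,0,0,0.0,0,0,-0.005,0,0,0,0.0,0,0,0,0,0,0,0.0]

```text
t: 21.4
tcp_pos: [0.5246, -0.3717, 0.0121]
tool_rot: [1.0, -0.014, 0.001, 0.0]
wrist_force: [-0.2, 0.6, 0.8]
width: 0.0163
gripper_force: 11.7
```

>>> arm_command:
  plan: [0,0,-0.0015,0,0,0,0.0,0,0,0,0,0,0,0.026,0,0,0,0,0,0,0.026,0,0,0,0,0,0,0.026,0,0,0.03,0,0,0,0.026,0,0,0.06,0,0,0,0.026,0,0,0.06,0,0,0,0.05,0,0.03,0.05,0,0,0,0.05,0,0.05,0,0,0,0,0.05,0,0,0,0,0,0,0.05]

```text
t: 22.65
tcp_pos: [0.5252, -0.2861, 0.2108]
tool_rot: [1.0, -0.01, 0.001, -0.002]
wrist_force: [-0.6, -0.0, 0.2]
width: 0.0499
gripper_force: 0.0
```

```bash
python3 - <<'E'
from h import *
c=imaging.get_calibration('wrist'); im=imaging.camera('wrist')
s=bot.get_state();print(s['t'],s['tcp_pos'],R.from_quat(s['tool_rot']).as_euler('xyz',True).round(1),s['width'])
cv2.imwrite('pics/w7.png',im[40:340,200:600,::-1])
E
```

```text
22.7 [ 0.52427927 -0.28943361  0.21021534] [-180.    -0.    -1.4] 0.0500673024002312
```

View pics/w7.png

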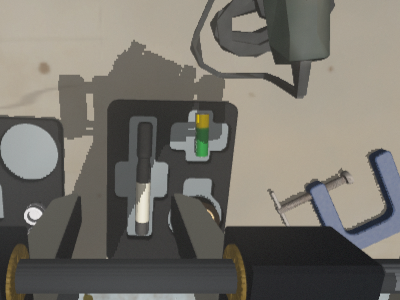

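The battery is in its cut-out at crop (203,135), and the marker is fine. The tape at (208,215) is partly hidden, so I'll check it later. Next is the short spanner.

>>> arm_command:
  plan: [0.0078,0.0506,0,0,0,0.01,0.04,0.0078,0.0506,0,0,0,0.01,0.04,0.0078,0.0506,0,0,0,0.01,0.04,0.0078,0.0506,0,0,0,0.01,0.04,0.0078,0.0506,0,0,0,0,0.04,0.0078,0.0506,0,0,0,0,0.04,0.0078,0.0506,0,0,0,0,0.04,0.0078,0.0506,0,0,0,0,0.04,0.0078,0.0506,0,0,0,0,0.04,0.0078,0.0506,0,0,0,0,0.04,0.0078,0.0506,0,0,0,0,0.04,0.0078,0.0506,0,0,0,0,0.04]

```text
t: 24.2
tcp_pos: [0.6188, 0.315, 0.2087]
tool_rot: [1.0, 0.005, 0.0, 0.001]
wrist_force: [0.6, 0.6, 0.9]
width: 0.0399
gripper_force: 0.0
```

>>> arm_command:
  plan: [0,0,-0.02,0,0,0,0.04,0,0,0,0,0,0,0.04,0,0,0,0,0,0,0.04]

```text
t: 24.58
tcp_pos: [0.6186, 0.3134, 0.1898]
tool_rot: [1.0, 0.004, 0.0, 0.001]
wrist_force: [0.1, -0.1, -0.6]
width: 0.0396
gripper_force: 0.0
```

```bash
python3 - <<'E'
from h import *
c=imaging.get_calibration('wrist'); im=imaging.camera('wrist')
s=bot.get_state();print(s['t'],s['tcp_pos'],R.from_quat(s['tool_rot']).as_euler('xyz',True).round(1),s['qpos'].round(2))
a=im[:,:,::-1].copy()
for x in (.55,.585,.618,.65,.68):
    cv2.circle(a,tuple(proj(c,[x,.318,.008])[0].round().astype(int)),1,(0,255,0),-1)
cv2.imwrite('pics/w8.png',cv2.resize(a[40:260,180:450],(810,660),interpolation=cv2.INTER_CUBIC)[:600,:800])
E
```

```text
24.625 [0.61865635 0.31373118 0.19029523] [ 1.8e+02 -1.0e-01  5.0e-01] [-0.45  0.71 -0.1   1.31  0.07  1.12 -2.12]
```

View pics/w8.png

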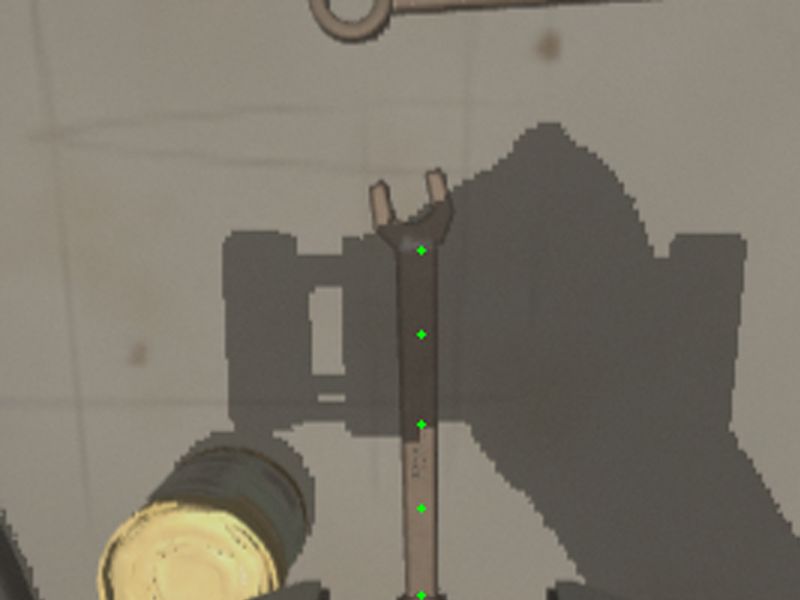

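The green dots (y=0.318) lie on the shank, at px (421,424) for x=0.618. Descending.

>>> arm_command:
  plan: [0,0.0025,-0.05,0,0,0,0.04,0,0.0025,-0.055,0,0,0,0.04,0,0,-0.04,0,0,0,0.04,0,0,-0.025,0,0,0,0.04,0,0,-0.012,0,0,0,0.04,0,0,-0.005,0,0,0,0.04,0,0,0,0,0,0,0.04,0,0,0,0,0,0,0.0,0,0,0,0,0,0,0.0,0,0,0,0,0,0,0.0,0,0,0,0,0,0,0.0]
  newtons: 35

```text
t: 26.0
tcp_pos: [0.6176, 0.3205, 0.0031]
tool_rot: [1.0, 0.006, 0.0, -0.0]
wrist_force: [-0.5, -0.3, 2.4]
width: 0.0142
gripper_force: 35.0
```

>>> arm_command:
  plan: [0,0,0.03,0,0,0,0.0,0,0,0.06,0,0,0,0.0,0,0,0.06,0,0,0,0.0,0,0,0.055,0,0,0,0.0,-0.0184,-0.0473,0,0,0,-0.007,0.0,-0.0184,-0.0473,0,0,0,-0.007,0.0,-0.0184,-0.0473,0,0,0,-0.007,0.0,-0.0184,-0.0473,0,0,0,-0.007,0.0,-0.0184,-0.0473,0,0,0,-0.007,0.0,-0.0184,-0.0473,0,0,0,-0.007,0.0,-0.0184,-0.0473,0,0,0,-0.007,0.0,-0.0184,-0.0473,0,0,0,-0.007,0.0]

```text
t: 27.5
tcp_pos: [0.4691, -0.0594, 0.2075]
tool_rot: [1.0, -0.022, -0.0, 0.0]
wrist_force: [0.4, -0.4, -2.0]
width: 0.0143
gripper_force: 35.0
```

>>> arm_command:
  plan: [-0.0184,-0.0473,0,0,0,-0.007,0.0,0,0,0,0,0,0,0.0,0,0,0,0,0,0,0.0]

```text
t: 27.88
tcp_pos: [0.4518, -0.1045, 0.2076]
tool_rot: [1.0, -0.025, 0.0, -0.0]
wrist_force: [0.2, 1.2, -1.1]
width: 0.0141
gripper_force: 35.0
```

```bash
python3 - <<'E'
from h import *
c=imaging.get_calibration('wrist'); im=imaging.camera('wrist')
s=bot.get_state();print(s['t'],s['tcp_pos'],R.from_quat(s['tool_rot']).as_euler('xyz',True).round(1),s['width'],s['moment'].round(2),s['qpos'].round(2))
cv2.imwrite('pics/w9.png',cv2.resize(im[20:340,150:560,::-1],(769,600)))
E
```

```text
27.925 [ 0.45214899 -0.10383444  0.20755798] [-179.9   -0.    -2.8] 0.014443881806968189 [ 0.08  0.01 -0.01] [ 0.23  0.34 -0.07  1.95  0.03  0.84 -1.47]
```

View pics/w9.png

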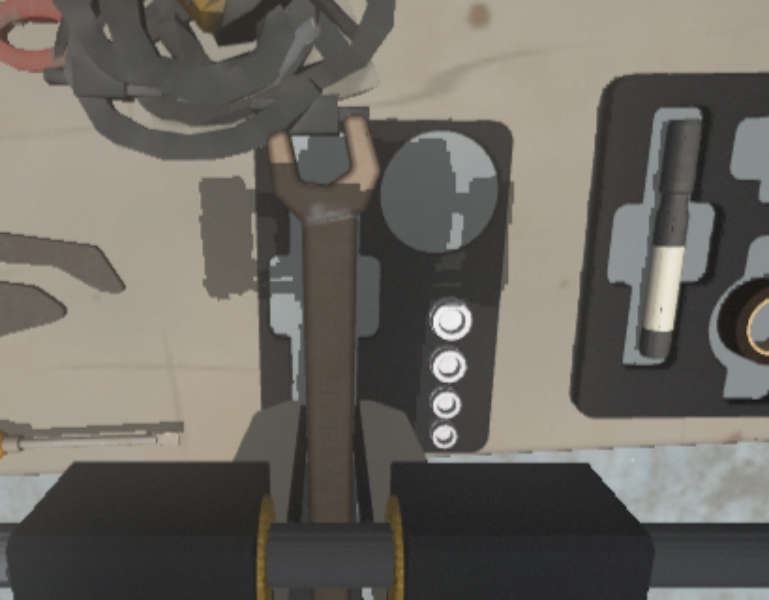

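The spanner is held level above its cut-out with the jaw end away from the robot. The cable wedge at (310,115) stays outside the tray edge.

>>> arm_command:
  plan: [-0.0015,-0.001,-0.05,0,0,0,0.0,0,0,-0.06,0,0,0,0.0,0,0,-0.045,0,0,0,0.0,0,0,-0.02,0,0,0,0.0,0,0,-0.012,0,0,0,0.0,0,0,-0.006,0,0,0,0.0,0,0,-0.0045,0,0,0,0.0,0,0,0,0,0,0,0.0]

```text
t: 28.92
tcp_pos: [0.4507, -0.1062, 0.0105]
tool_rot: [1.0, -0.026, 0.0, 0.0]
wrist_force: [-0.2, -1.0, -1.2]
width: 0.0147
gripper_force: 35.0
```

>>> arm_command:
  plan: [0,0,-0.0015,0,0,0,0.0,0,0,0,0,0,0,0.028,0,0,0,0,0,0,0.028,0,0,0,0,0,0,0.028,0,0,0.03,0,0,0,0.028,0,0,0.06,0,0,0,0.028,0,0,0.06,0,0,0,0.093,0.013,0.0493,0.01,0,0,0.013,0.093,0.013,0.0493,0.01,0,0,0.013,0.093,0.013,0.0493,0.01,0,0,0.013,0.093,0.013,0.0493,0.01,0,0,0.013,0.093,0.013,0.0493,0,0,0,0,0.093]

```text
t: 30.42
tcp_pos: [0.5159, 0.1419, 0.1996]
tool_rot: [1.0, 0.0, 0.001, -0.0]
wrist_force: [1.5, -0.5, 0.8]
width: 0.0832
gripper_force: 0.0
```

>>> arm_command:
  plan: [0.013,0.0493,0,0,0,0,0.093,0.013,0.0493,0,0,0,0,0.093,0.013,0.0493,0,0,0,0,0.093,0.013,0.0493,0,0,0,0,0.093,0.013,0.0493,0,0,0,0,0.093,0,0,0,0,0,0,0.093,0,0,0,0,0,0,0.093]

```text
t: 31.3
tcp_pos: [0.5802, 0.3855, 0.198]
tool_rot: [1.0, 0.0, -0.0, 0.001]
wrist_force: [0.2, -0.4, -0.9]
width: 0.0932
gripper_force: 0.0
```

```bash
python3 - <<'E'
from h import *
c=imaging.get_calibration('wrist'); im=imaging.camera('wrist')
s=bot.get_state();print(s['t'],s['tcp_pos'],R.from_quat(s['tool_rot']).as_euler('xyz',True).round(1),s['width'],s['qpos'].round(2))
hsv=cv2.cvtColor(im,cv2.COLOR_RGB2HSV); m=cv2.inRange(hsv,(12,70,80),(35,255,255))
for cn in sorted(cv2.findContours(m,0,2)[0],key=cv2.contourArea)[-3:]:
    e=cv2.fitEllipse(cn); print(e, plane(c,[e[0]],.072)[0], cv2.contourArea(cn))
print('expect',proj(c,[.581,.387,.072]))
E
```

```text
31.35 [0.58062811 0.38462949 0.19843612] [ 1.799e+02  0.000e+00 -1.000e-01] 0.09335853551486734 [-0.57  0.71 -0.1   1.29  0.07  1.14 -2.24]
((275.77886962890625, 351.5802001953125), (22.41849136352539, 105.91808319091797), 87.84799194335938) [0.40315719 0.43756609 0.072     ] 1567.5
((318.79583740234375, 193.29173278808594), (58.656341552734375, 59.38808822631836), 93.00836944580078) [0.57968738 0.39026365 0.072     ] 2722.0
((593.9520263671875, 57.43178939819336), (92.7535171508789, 117.15397644042969), 38.50446701049805) [0.6969049  0.15999566 0.072     ] 8303.5
expect [[322.29785052 191.9262558 ]]
```

>>> arm_command:
  plan: [0,0.004,-0.04,0,0,0,0.093,0,0,-0.05,0,0,0,0.093,0,0,-0.04,0,0,0,0.093,0,0,-0.025,0,0,0,0.093,0,0,-0.01,0,0,0,0.093,0,0,0,0,0,0,0.093,0,0,0,0,0,0,0.045,0,0,0,0,0,0,0.045,0,0,0,0,0,0,0.045,0,0,0,0,0,0,0.045]
  newtons: 25

```text
t: 32.6
tcp_pos: [0.5804, 0.391, 0.034]
tool_rot: [1.0, 0.0, 0.0, -0.0]
wrist_force: [-0.1, 0.8, 1.2]
width: 0.0574
gripper_force: 0.6
```

>>> arm_command:
  plan: [0,0,0,0,0,0,0.045,0,0,0,0,0,0,0.045,0,0,0.03,0,0,0,0.045,0,0,0.06,0,0,0,0.045,0,0,0.06,0,0,0,0.045,0,0,0.06,0,0,0,0.045,-0.006,-0.047,0,0,0,0,0.045,-0.006,-0.047,0,0,0,0,0.045,-0.006,-0.047,0,0,0,0,0.045,-0.006,-0.047,0,0,0,0,0.045,-0.006,-0.047,0,0,0,0,0.045,-0.006,-0.047,0,0,0,0,0.045]

```text
t: 34.1
tcp_pos: [0.5434, 0.1069, 0.2429]
tool_rot: [1.0, 0.0, -0.001, 0.0]
wrist_force: [-0.0, 0.1, -2.0]
width: 0.0568
gripper_force: 25.0
```

>>> arm_command:
  plan: [-0.006,-0.047,0,0,0,0,0.045,-0.006,-0.047,0,0,0,0,0.045,-0.006,-0.047,0,0,0,0,0.045,-0.006,-0.047,0,0,0,0,0.045,-0.005,-0.047,0,0,0,0,0.045,-0.005,-0.047,0,0,0,0,0.045,0,0,0,0,0,0,0.045,0,0,0,0,0,0,0.045]

```text
t: 35.1
tcp_pos: [0.5099, -0.1725, 0.243]
tool_rot: [1.0, 0.0, -0.001, -0.001]
wrist_force: [-0.2, 1.5, -1.9]
width: 0.0568
gripper_force: 25.0
```

```bash
python3 - <<'E'
from h import *
c=imaging.get_calibration('wrist'); im=imaging.camera('wrist')
s=bot.get_state();print(s['t'],s['tcp_pos'],R.from_quat(s['tool_rot']).as_euler('xyz',True).round(1),s['width'],s['gripper_force'])
cv2.imwrite('pics/w10.png',cv2.resize(im[20:340,150:560,::-1],(769,600)))
E
```

```text
35.15 [ 0.51021891 -0.17168882  0.2432045 ] [-179.9    0.     0.2] 0.057314334123163176 24.999909102916718
```

View pics/w10.png

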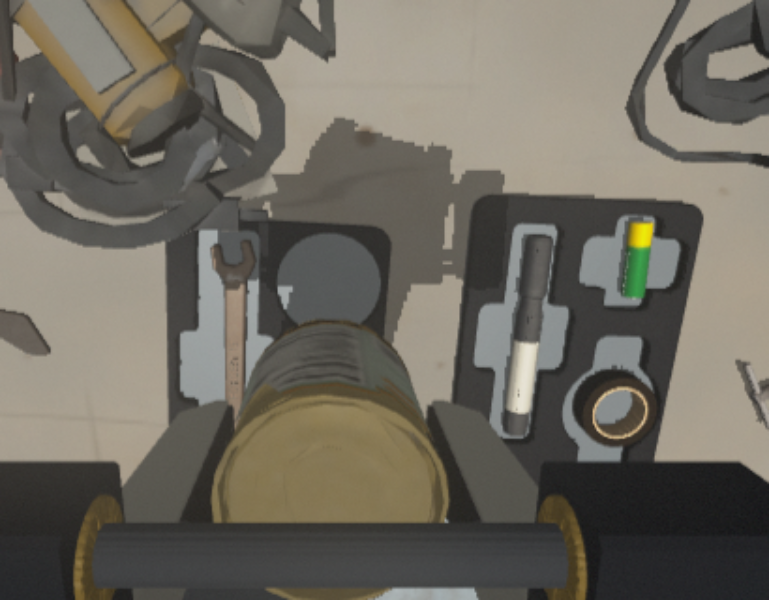

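The spanner, marker, battery and tape all lie in their cut-outs; the tape is flat at (612,405). The tin is held above its hole (329,280). Lowering it.

>>> arm_command:
  plan: [0,-0.001,-0.05,0,0,0,0.045,0,0,-0.06,0,0,0,0.045,0,0,-0.045,0,0,0,0.045,0,0,-0.02,0,0,0,0.045,0,0,-0.014,0,0,0,0.045,0,0,-0.008,0,0,0,0.045,0,0,-0.005,0,0,0,0.045,0,0,0,0,0,0,0.045]

```text
t: 36.15
tcp_pos: [0.5106, -0.1742, 0.042]
tool_rot: [1.0, 0.0, 0.0, 0.0]
wrist_force: [-0.2, 0.2, -2.3]
width: 0.0571
gripper_force: 25.0
```

>>> arm_command:
  plan: [0,0,-0.0015,0,0,0,0.045,0,0,0,0,0,0,0.045,0,0,0,0,0,0,0.075,0,0,0,0,0,0,0.075,0,0,0,0,0,0,0.075,0,0,0.03,0,0,0,0.075,0,0,0.06,0,0,0,0.08,0,0,0.06,0,0,0,0.08,0,0,0.06,0,0,0,0.08,0,0,0.02,0,0,0,0.08]

```text
t: 37.4
tcp_pos: [0.512, -0.1748, 0.2747]
tool_rot: [1.0, 0.0, 0.004, 0.001]
wrist_force: [0.4, -0.1, -0.5]
width: 0.0799
gripper_force: 0.0
```

>>> arm_command:
  plan: [-0.03,-0.04,0,0,0,0,0.08,-0.03,-0.04,0,0,0,0,0.08,0,0,0,0,0,0,0.08,0,0,0,0,0,0,0.08]

```text
t: 37.9
tcp_pos: [0.4506, -0.2535, 0.2702]
tool_rot: [1.0, 0.001, 0.0, -0.0]
wrist_force: [0.8, 1.1, 0.3]
width: 0.0798
gripper_force: 0.0
```

```bash
python3 - <<'E'
from h import *
s=bot.get_state();print(s['t'],s['tcp_pos'])
w=imaging.camera('wrist')[:,:,::-1]; a=imaging.camera('scene')[:,:,::-1]; b=imaging.camera('side')[:,:,::-1]
o=np.zeros((600,800,3),np.uint8)
o[:300,:480]=w[:300,100:580]
o[300:600,:400]=cv2.resize(a[150:270,330:490],(400,300)); o[300:600,400:]=cv2.resize(b[130:220,330:450],(400,300))
cv2.imwrite('pics/f.png',o)
E
```

```text
37.9 [ 0.45056291 -0.25353236  0.27018539]
```

View pics/f.png

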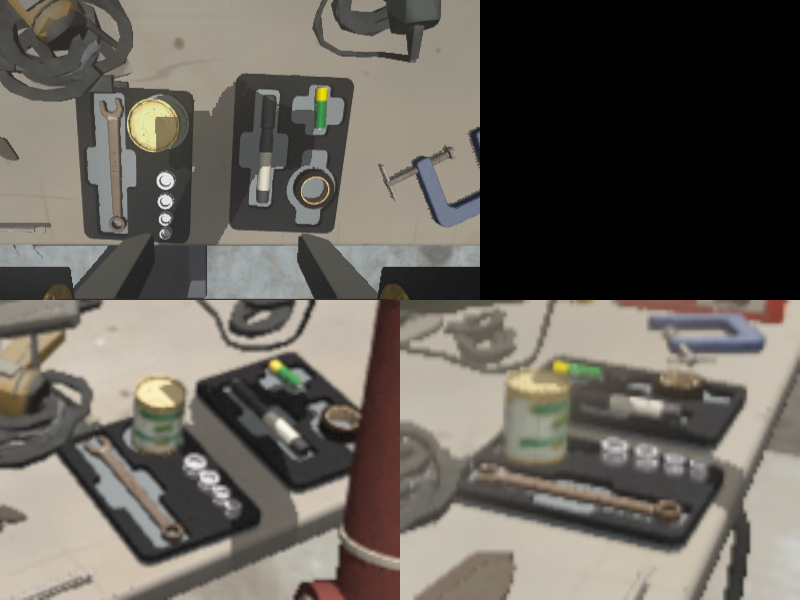

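All five items appear seated. I'll use the last picture for a close zoom with the predicted cut-out outlines, to check the spanner's ring end and the tape.

```bash
python3 - <<'E'
from h import *
c=imaging.get_calibration('wrist'); w=imaging.camera('wrist')[:,:,::-1].copy()
k=3
def crop(x0,y0,x1,y1): return cv2.resize(w[y0:y1,x0:x1],None,fx=k,fy=k,interpolation=cv2.INTER_CUBIC)
o=np.zeros((600,800,3),np.uint8)
A=crop(175,80,305,250); B=crop(360,140,460,240)
def draw(im,x0,y0,pts,col):
    p=((proj(c,pts)-[x0-.5+.5/k,y0-.5+.5/k])*k).astype(np.int32); cv2.polylines(im,[p],True,col,1)
def T(yaw,t,l,z): 
    a=np.radians(yaw); M=np.array([[np.cos(a),-np.sin(a)],[np.sin(a),np.cos(a)]]); q=np.array(l)@M.T+t; return np.c_[q,np.full(len(q),z)]
sl=[(-.033+sx*.021,sy*.0955) for sx,sy in ((1,1),(1,-1),(-1,-1),(-1,1))]
th=np.linspace(0,2*np.pi,40); ci=lambda x,y,r:np.c_[x+r*np.cos(th),y+r*np.sin(th)]
b=(-93,[.4496,-.1364]); m=(-91.8,[.4632,-.3355])
draw(A,175,80,T(*b,sl,.016),(0,255,0)); draw(A,175,80,T(*b,ci(.034,.062,.035),.016),(0,255,0))
draw(B,360,140,T(*m,ci(.036,-.04,.034),.016),(0,255,0))
draw(B,360,140,T(*m,ci(.036,-.04,.026),.025),(0,0,255))
o[:A.shape[0],:A.shape[1]]=A; o[:B.shape[0],410:410+B.shape[1]]=B
cv2.imwrite('pics/z.png',o)
E
```

```text
(no output)
```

View pics/z.png

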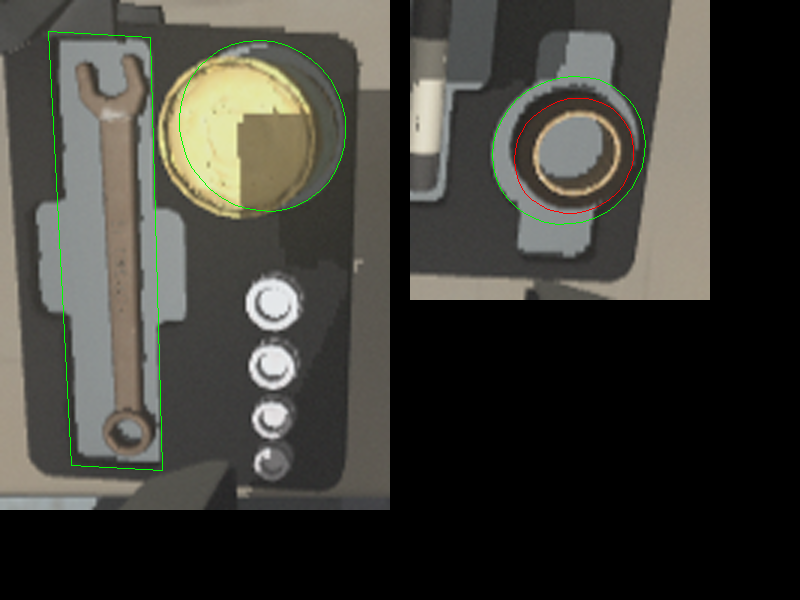

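The zoom shows the spanner fully inside its slot with floor visible at both ends. The tape is flat inside its circle, and the tin is upright in its hole. Handing in.

```bash
python3 -c "
from station import bot
print(bot.hand_in())"
```

```text
the job is handed in; nothing more can be done
None
```

Both kits are made up and the job is handed in at about 38 s: in the last pictures all five items lie in their cut-outs, tape flat and tin upright; I never moved to the long spanner, masking tape or screwdriver, but took no last picture of them.

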